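# Find the weighted paperweight and hold it up

## Task

Two turned wooden paperweights in the sorting tray look exactly alike, but only one has its steel slug sealed inside: lift each of them in turn clear of the tray to feel which is heavier, setting one gently back upright in its own compartment before taking the other. Finish while holding the heavier one up, upright and still, about 15 cm above the middle of the round cork mat (do not put it down), with the lighter one standing back in its own compartment. Leave the other goods in the tray, the brush and the wax jar as they are.

Things in the scene. Friction and masses are not known exactly. Their poses are not given: they have to be found in the camera images.
- paperweight_p_centre (a point): centre (half-way up) of one of two turned wooden paperweights, exactly alike, standing in two of the tray's compartments. 86 mm tall: pale round body 60 mm in diameter, 36 mm high, with dark burnt bands; shoulder; 20 mm neck; on top a knob 34 mm in diameter, to be gripped at its straight sides, 13 to 37 mm (middle 25 mm) above this centre
- paperweight_q_centre (a point): centre (half-way up) of the twin paperweight, same form and sizes as paperweight_p; either of the two may be the heavier
- paperweight_p: the same paperweight; origin at the centre of its underside, z axis up through the knob. One of the two, never known which, has a steel slug inside and weighs 0.29 to 0.38 kg; the other has only a cork filler and weighs 0.07 to 0.11 kg
- paperweight_q: the twin paperweight (which of the two is heavier changes from time to time); origin at the centre of its underside, z axis up through the knob
- tray: fixed wooden sorting tray, 182 mm (its x) by 270 mm (its y), 36 mm high, origin at the centre of its underside; floor and walls 6 mm thick; 2 rows (along its x, centres at -44 and +44 mm) by 3 columns (along its y, centres at -88, 0, +88 mm) of compartments, each 82 mm square inside; one thing lies in each
- mat_centre (a point): middle of the top of the fixed round cork mat lying on the table beside the tray, 180 mm in diameter, 5 mm thick
- coaster_centre (a point): centre of a round wooden coaster in the tray, 62 mm in diameter, 10 mm thick; to be left alone
- plaque_centre (a point): centre of a square wooden plaque in the tray, 56 mm square, 10 mm thick; to be left alone
- bangle_centre (a point): centre of a dark wooden bangle lying in the tray, 62 mm outside diameter, 18 mm high; to be left alone
- heart_centre (a point): centre of a heart-shaped wooden tag lying in the tray, about 45 mm, 8 mm thick; to be left alone
- brush_grip (a point): handle of a brush lying on the table beyond the tray and mat; to be left alone
- wax_jar: amber jar of wax with a brass lid, 60 mm in diameter, 55 mm high, standing beyond the tray and mat, origin at the centre of its underside; to be left alone
Things that resemble listed ones, but are neither listed nor needed, are in the scene too. What is shaped like the paperweight_q but purple, red or turquoise is not meant.

How it is judged:
On the way, in this order (a step that is already met when the one before it is completed fails the run):
1. the lighter paperweight has been lifted clear of the tray (its centre more than 75 mm above the table) while the heavier one stands in the tray (((height (world z) of paperweight_q_centre above 0.075 m and contact force between the fingers and paperweight_q above 0.3 N and contact force between paperweight_q and tray below 0.05 N and contact force between paperweight_p and tray above 1.9 N) or (height (world z) of paperweight_p_centre above 0.075 m and contact force between the fingers and paperweight_p above 0.3 N and contact force between paperweight_p and tray below 0.05 N and contact force between paperweight_q and tray above 1.9 N))), for 0.2 s.
2. both paperweights stand upright in their own compartments, let go (((distance of each of paperweight_q_centre, paperweight_p_centre from where it was at the start of the episode below 0.035 m and angle between each of paperweight_q, paperweight_p's own z axis and vertical below 0.12 rad and contact force between paperweight_q and tray between 0.4 and 1.6 N and contact force between the fingers and paperweight_q below 0.05 N and linear speed of each of paperweight_q, paperweight_p below 0.03 m/s and contact force between paperweight_p and tray above 1.9 N and contact force between the fingers and paperweight_p below 0.05 N) or (distance of each of paperweight_p_centre, paperweight_q_centre from where it was at the start of the episode below 0.035 m and angle between each of paperweight_p, paperweight_q's own z axis and vertical below 0.12 rad and contact force between paperweight_p and tray between 0.4 and 1.6 N and contact force between the fingers and paperweight_p below 0.05 N and linear speed of each of paperweight_p, paperweight_q below 0.03 m/s and contact force between paperweight_q and tray above 1.9 N and contact force between the fingers and paperweight_q below 0.05 N))), for 0.1 s.
At the end, for the whole second after the job is handed in: The heavier paperweight is held in the fingers, still, upright within 0.2 rad, its centre 110 to 260 mm up and within 60 mm of the mat's middle seen from above; the lighter one stands upright, let go and still, in its own compartment (within 35 mm of its start) (((height (world z) of paperweight_p_centre between 0.11 and 0.26 m and horizontal distance between paperweight_p_centre and mat_centre below 0.06 m and angle between paperweight_p's own z axis and vertical below 0.2 rad and contact force between the fingers and paperweight_p above 1 N and linear speed of each of paperweight_p, paperweight_q below 0.03 m/s and distance of paperweight_q_centre from where it was at the start of the episode below 0.035 m and angle between paperweight_q's own z axis and vertical below 0.12 rad and contact force between paperweight_q and tray between 0.4 and 1.6 N and contact force between the fingers and paperweight_q below 0.05 N) or (height (world z) of paperweight_q_centre between 0.11 and 0.26 m and horizontal distance between paperweight_q_centre and mat_centre below 0.06 m and angle between paperweight_q's own z axis and vertical below 0.2 rad and contact force between the fingers and paperweight_q above 1 N and linear speed of each of paperweight_q, paperweight_p below 0.03 m/s and distance of paperweight_p_centre from where it was at the start of the episode below 0.035 m and angle between paperweight_p's own z axis and vertical below 0.12 rad and contact force between paperweight_p and tray between 0.4 and 1.6 N and contact force between the fingers and paperweight_p below 0.05 N))); the arm keeps its last pose, push and grip.
It fails at once if other goods in the tray are disturbed (moved more than 25 mm) (distance of any of coaster_centre, plaque_centre, bangle_centre, heart_centre from where it was at the start of the episode above 0.025 m).
It fails at once if the brush or the wax jar is disturbed (moved more than 25 mm) (distance of any of brush_grip, wax_jar from where it was at the start of the episode above 0.025 m).
It fails at once if a paperweight is dropped (falls faster than 0.5 m/s out of the fingers) ((contact force between the fingers and paperweight_p below 0.02 N and linear speed of paperweight_p above 0.5 m/s) or (contact force between the fingers and paperweight_q below 0.02 N and linear speed of paperweight_q above 0.5 m/s)).
It fails at once if a paperweight is tipped over (leans more than 45 degrees) (angle between any of paperweight_p, paperweight_q's own z axis and vertical above 0.78 rad).
It also fails if it takes over 61 s, if anything falls off the work surface, if the arm or the gripper's body presses on something with over 40 N, if the wrist force passes 120 N, or if a joint passes its speed limit or range.

## Robot

A 6-joint arm with a two-finger parallel gripper is mounted at the origin on the work surface. World frame = base frame: x ahead of the robot, y to its left, z up, the work surface at z = 0. Lengths are in m, angles in rad, forces in N, time in s.
With the tool pointing down it reaches from about 0.35 to 0.775 m from the base axis. Payload 5.5 kg.
Tool frame: the origin (TCP) lies midway between the tips of the shut fingers; the grasp point (between the pads) lies grip_point_offset behind it (grip_point_offset is the distance from the TCP to the grasp point, in m); z points along the fingers, y is the direction in which the jaws open and shut (so a half turn about z gives the same grasp; the last joint's range is limited). The gripper opens to 85 mm and grips with 20 to 120 N. Pads are 22 mm wide; open, the fingers measure 114 mm over their backs; the gripper's body (76 mm by 85 mm) begins 54 mm behind the grasp point. The pads swing forward as they close: fully open they stand 13 mm farther back than shut.
Start: joints at [-1.447, 0.313, 0.046, 1.304, 0, 1.431], TCP at [0.15, -0.555, 0.231] pointing down, gripper open.
Joint ranges: [-2.76, 2.76], [-0.86, 1.69], [-1.03, 1.26], [-2.2, 2.34], [-1.47, 1.5], [-3.14, 3.14]. Speed limits (rad/s): [2.57, 2.57, 3.14, 3.14, 3.14, 3.14].

## Interface

Orientations are given as a unit quaternion [w, x, y, z].
In Python, from workcell import * gives the robot as it stands.
- The arm moves only by the tool send_rows, never from a script. Its argument "series" is one flat list of numbers, 7 for each row, row after row: the shift along the tool's x, y, z in cm, then the turn, a rotation vector about the tool's x, y, z in degrees, then the opening, from 0 (shut) to 1 (fully open). A call has 1 to 10 rows; each row is the pose to reach, as a shift and turn from the pose commanded when the call began, along the tool's axes at that moment; what a row does not reach only later rows make up. A row lasts 1/12 s, in which the tool goes at most 41.7 mm and 7.16 degrees, less where a joint would pass 70% of its speed; a pose out of reach is approached as far as the arm can. A call with a gripper value outside its range is refused whole. The fingers move at their own pace and stop on an object; "newtons" is the grip in N (left out, the last holds). Time passes only in rows, so rows that repeat a pose let the fingers close. It gives the time, the measured TCP pose, the force and the opening at its end, in the units of the state.
- get_state(): the state, without advancing time (a new reading comes with each control period).
- read_camera(name): name is "scene" or "top"; returns the picture (420x560x3 uint8, blue, green, red); there is no depth.
- camera_info(name): a dict with "K" (3x3 intrinsics, pixels), "D" ([k1, k2, p1, p2, k3] as OpenCV has them; the pictures are not rectified), "xyz" and "attitude" of the camera in the world. Camera axes: x right, y down, z forward; pixel columns grow to the right and rows downward; lengths in m; the calibration is good to about 2 mm. A picture is of the moment at which its call begins. camera_info takes no time and is no camera call.
- hand_in(): hands the job in, once; it reports no verdict.
Trained networks look in the newest picture that a camera, given by its name, has taken for a name from the list of things; names that differ only in an ending like _2 or _b are one class to them, and where a whole thing is asked for, a point or a joint stands for the part that bears it (a point fixed in the world has none). Each returns a list of dicts, best first, with "p" (0 to 1); they miss things now and then, are a little off and sometimes report something else, mostly with a low value. They report only what shows in the picture. A call takes as long as a camera call. They do not tell look-alikes from the thing itself.
- silhouettes(camera, label): "pixels" (420x560 bool, what is visible of it) and "box" ([left, top, width, height] in pixels, round what is visible of it).
The state is a dict: "clock": time; "joint_pos": joint angles; "qvel": joint speeds; "tau": joint torques, N m; "tcp_pos": TCP position; "orientation": TCP orientation; "wrist_force": force on the tool from outside, world axes, zero at the start; "ft_torque": the same for the moment, N m; "finger_gap": finger opening in m.
Only numpy, scipy, OpenCV 4.12 (cv2) and the standard library are available. Lean on these libraries where they do the work, as an engineer would, in place of code of your own. Each camera call takes 0.05 s, during which the arm holds its last target. There are 200 camera calls.

## Working session

There is one attempt and no reset: what is moved stays moved. The work goes in short steps, Python scripts to look and compute and a tool call to move; the robot and the scene stay as the last step left them, time stands still between calls to the robot, and variables do not carry over. Pictures are saved under pics/ and viewed, about 8 in all and at most 12, crops included, and the job is handed in when it is done.

Besides the shell and the picture viewer there is one more tool, called after ">>>" by a JSON object that holds its "api" and its "payload", one argument or row to a line. send_rows: Moves the arm, as the interface text tells. Its arguments: {"type":"object","properties":{"series":{"type":"array"},"newtons":{"type":"number"}},"required":["series"]}

```bash
mkdir -p pics
python3 - <<'E'
from workcell import *
import cv2,numpy as np
s=get_state(); print(s)
try: print(grip_point_offset)
except Exception as e: print(e)
for n in("scene","top"):
    im=read_camera(n); cv2.imwrite(f"pics/{n}0.png",im)
    print(n,camera_info(n))
    for l in("paperweight_p","tray","mat_centre"):
        for d in silhouettes(n,l):
            ys,xs=np.nonzero(d["pixels"]); print(n,l,round(d["p"],2),d["box"],xs.mean().round(1),ys.mean().round(1),len(xs))
E
```

```text
{'clock': 0.0, 'joint_pos': array([-1.44657289e+00,  3.14046150e-01,  4.49679789e-02,  1.30358510e+00,
        3.67722449e-06,  1.43118854e+00]), 'qvel': array([-0.00026588,  0.00034498,  0.00018661,  0.00037892, -0.00082391,
        0.00033867]), 'tau': array([ 3.88572507e-04, -4.80627680e+01,  2.98534799e+01,  1.92879571e-02,
       -1.02669644e-04,  7.12451325e-06]), 'tcp_pos': array([ 0.1498728 , -0.55459627,  0.23037834]), 'orientation': array([-9.33431329e-04,  9.91311314e-01,  1.31533293e-01,  9.01892478e-06]), 'wrist_force': array([-0.25220809, -0.50135559, -0.17057853]), 'ft_torque': array([-0.0302567 ,  0.04183039, -0.01054782]), 'finger_gap': 0.08541118917464811}
0.0187
scene {'K': array([[464.29521411,   0.        , 284.3857044 ],
       [  0.        , 464.29521411, 207.07677479],
       [  0.        ,   0.        ,   1.        ]]), 'D': array([0.03740686, 0.        , 0.        , 0.        , 0.        ]), 'xyz': array([0.97172025, 0.24920891, 0.73075527]), 'attitude': array([-0.1449191 ,  0.4652877 ,  0.83017181, -0.27077772])}
scene paperweight_p 0.88 [429.7, 140.9, 36.2
[... 359 characters left out ...]
0202
top {'K': array([[465.10569315,   0.        , 275.98401916],
       [  0.        , 465.10569315, 209.15391376],
       [  0.        ,   0.        ,   1.        ]]), 'D': array([-0.13126127,  0.        ,  0.        ,  0.        ,  0.        ]), 'xyz': array([ 0.50654269, -0.00881862,  0.96808845]), 'attitude': array([ 0.01668678, -0.70500619,  0.70894956, -0.00885159])}
top paperweight_p 0.82 [184.0, 235.2, 34.3, 22.2] 200.3 245.7 740
top paperweight_p 0.67 [124.8, 115.9, 37.7, 31.3] 141.4 130.7 854
top paperweight_p 0.57 [162.0, 311.3, 36.1, 32.2] 178.9 327.9 844
top paperweight_p 0.55 [185.2, 118.1, 35.1, 32.9] 201.9 136.2 841
top tray 0.61 [122.4, 169.3, 144.8, 114.7] 194.5 225.3 8521
```

View pics/scene0.png

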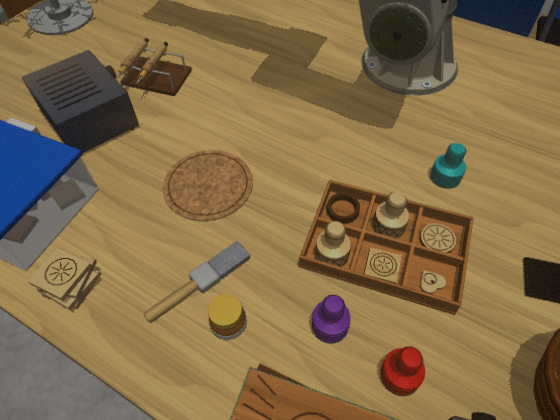

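View pics/top0.png

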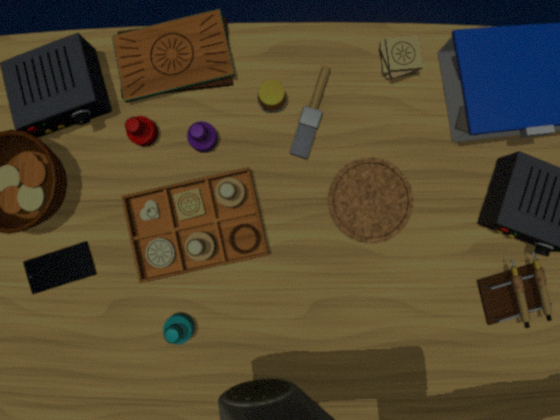

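Scene view: the pale, banded paperweights are at about (392,213) and (334,242), and in the top view at (200,246) and (229,190). The possible mix-ups are purple (330,319), red (403,370) and turquoise (449,167), which are all coloured and outside the tray. The mat is at (208,184) in scene and (370,200) in top. Next I'll take one close crop of both and measure the knobs from the two views.

Run:
```python
import cv2,numpy as np
P=[]
for f,(u,v) in(("scene0",(392,210)),("scene0",(334,240)),("top0",(198,246)),("top0",(230,190))):
    c=cv2.resize(cv2.imread(f"pics/{f}.png")[v-25:v+25,u-25:u+25],(300,300),interpolation=cv2.INTER_CUBIC)
    c=cv2.convertScaleAbs(c,alpha=1.3)
    for k in range(0,50,10):
        cv2.line(c,(k*6,0),(k*6,8),(0,255,255),1);cv2.line(c,(0,k*6),(8,k*6),(0,255,255),1)
        cv2.putText(c,str(u-25+k),(k*6,18),0,.32,(0,255,255),1);cv2.putText(c,str(v-25+k),(10,k*6+4),0,.32,(0,255,255),1)
    P.append(c)
cv2.imwrite("pics/crop.png",np.vstack([np.hstack(P[:2]),np.hstack(P[2:])]))
```

```text
(no output)
```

View pics/crop.png

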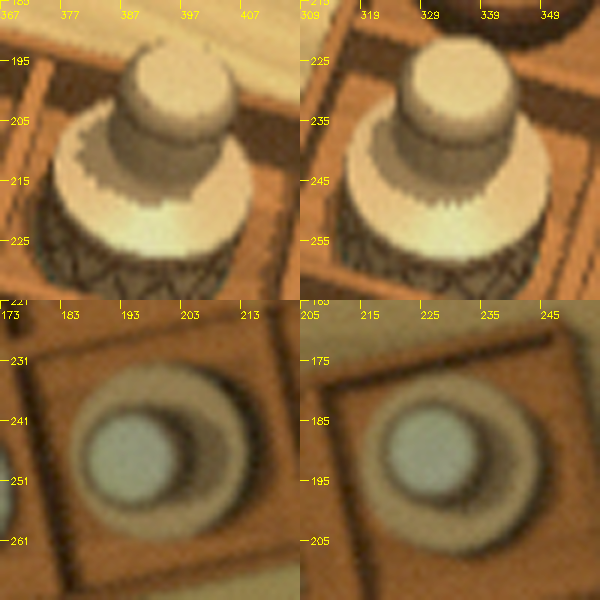

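The crop shows both chosen pieces are the pale, banded ones, upright in the tray. Knob-top centres: P at scene (397.1,197.5) / top (194.6,247.1), Q at scene (335.4,227.1) / top (226.6,189.6). Body rims in top: (199.3,246.0) and (229.6,191.9).

```bash
cat > h.py <<'E'
from workcell import *
import cv2,numpy as np
from scipy.spatial.transform import Rotation as R
def rot(q): return R.from_quat(np.r_[q[1:],q[0]])
def ray(cam,uv):
    c=camera_info(cam); p=cv2.undistortPoints(np.array([[uv]],float),c["K"],c["D"])[0,0]
    d=rot(c["attitude"]).apply([p[0],p[1],1]); return c["xyz"],d/np.linalg.norm(d)
def tri(a,b):
    (o1,d1),(o2,d2)=ray("scene",a),ray("top",b)
    t=np.linalg.lstsq(np.c_[d1,-d2],o2-o1,rcond=None)[0]
    x,y=o1+t[0]*d1,o2+t[1]*d2; return (x+y)/2,np.linalg.norm(x-y)
def plane(cam,uv,z):
    o,d=ray(cam,uv); return o+d*(z-o[2])/d[2]
def delta(goal,yaw=None):
    "shift (cm) in tool axes from measured pose, turn in deg"
    s=get_state(); r=rot(s["orientation"])
    print("shift cm",(r.inv().apply(np.array(goal)-s["tcp_pos"])*100).round(2),"tool y in world",r.as_matrix()[:,1].round(3))
E
python3 - <<'E'
from h import *
np.set_printoptions(precision=4,suppress=True)
for n,a,b,c in(("P",(397.1,197.5),(194.6,247.1),(199.3,246)),("Q",(335.4,227.1),(226.6,189.6),(229.6,191.9))):
    print(n,tri(a,b),plane("top",c,.042))
print("mat",plane("top",(370.5,200),.005),plane("scene",(208,184),.005))
C=np.array([plane("top",p,.036) for p in((125,195),(251,169),(268.5,256),(139,279))]);print(C,C.mean(0),np.linalg.norm(C-np.roll(C,-1,0),axis=1))
delta([.5,.1,.2])
E
```

```text
P (array([0.4671, 0.1555, 0.0922]), np.float64(0.0007586576905029266)) [0.4672 0.1551 0.042 ]
Q (array([0.5756, 0.0943, 0.0928]), np.float64(0.000555910553905452)) [0.5751 0.094  0.042 ]
mat [ 0.5593 -0.195   0.005 ] [ 0.5618 -0.1929  0.005 ]
[[0.571  0.31   0.036 ]
 [0.6215 0.0513 0.036 ]
 [0.4465 0.0169 0.036 ]
 [0.3999 0.2804 0.036 ]] [0.5097 0.1647 0.036 ] [0.2635 0.1784 0.2676 0.1736]
shift cm [ 50.88 -54.11   3.13] tool y in world [ 0.261 -0.965 -0.   ]
```

Both knob tops come out at 92 mm, as expected (6+86), with ray gaps under 1 mm, and both are within reach. P=(0.467,0.155), Q=(0.5755,0.094), mat≈(0.56,-0.194). Tray yaw ≈ +10.5°. I'll swing over with the tool turned −85.5°, so the jaws lie along tray x and joint 6 stays in range.

>>> {"api": "send_rows", "payload": {
  "series": [3.4,-2.2,0,0,0,-7,1,6.8,-4.4,0,0,0,-14,1,10.2,-6.6,0,0,0,-21,1,13.6,-8.8,0,0,0,-28,1,17,-11,0,0,0,-35,1,20.4,-13.2,0,0,0,-42,1,23.8,-15.4,0,0,0,-49,1,27.2,-17.6,0,0,0,-56,1,30.6,-19.8,0,0,0,-63,1,34,-22,0,0,0,-70,1],
  "newtons": 40
}}

```text
clock: 1.23
tcp_pos: [0.4219, -0.2524, 0.2316]
orientation: [0.0, 0.735, 0.678, 0.0]
wrist_force: [-0.1, -1.0, -0.4]
finger_gap: 0.0851
```

Run:
```python
from h import *
delta([.467,.155,.17]); s=get_state(); print(s["clock"],s["tcp_pos"],s["joint_pos"])
```

```text
shift cm [40.98  1.27  6.14] tool y in world [ 0.997 -0.079  0.001]
1.2333 [ 0.42185023 -0.25244519  0.23163393] [-7.02668715e-01  1.50961843e-01 -1.62719342e-01  1.25617122e+00
 -7.51494998e-05  9.47514537e-01]
```

>>> {"api": "send_rows", "payload": {
  "series": [4.1,0.1,0.6,0,0,-1.5,1,8.2,0.3,1.2,0,0,-3,1,12.3,0.4,1.8,0,0,-4.5,1,16.4,0.5,2.4,0,0,-6,1,20.5,0.6,3,0,0,-7.5,1,24.6,0.8,3.6,0,0,-9,1,28.7,0.9,4.2,0,0,-10.5,1,32.8,1,4.8,0,0,-12,1,36.9,1.1,5.4,0,0,-13.5,1,41,1.3,6,0,0,-15,1]
}}

```text
clock: 2.07
tcp_pos: [0.4684, 0.1554, 0.1713]
orientation: [0.0, 0.641, 0.767, 0.0]
wrist_force: [0.8, -1.0, 0.3]
finger_gap: 0.0853
```

Run:
```python
from h import *
delta([.467,.155,.0555]); s=get_state(); print(s["clock"],s["tcp_pos"],s["joint_pos"],s["qvel"].round(3),s["wrist_force"])
```

```text
shift cm [-1.000e-02 -1.500e-01  1.158e+01] tool y in world [0.984 0.177 0.001]
2.0667 [0.46840743 0.15541927 0.17130535] [ 1.57668541e-01  1.83718769e-01 -2.73710350e-01  1.11263543e+00
 -1.86697207e-04  1.55048598e+00] [ 0.991  0.43   0.344 -0.1   -0.005  0.672] [ 0.7979074  -1.01483053  0.30763737]
```

>>> {"api": "send_rows", "payload": {
  "series": [0,0,0,0,0,0,1,0,0,0,0,0,0,1,0,0,1,0,0,0,1,0,0,2.5,0,0,0,1,0,0,4,0,0,0,1,0,0,5,0,0,0,1,0,0,5,0,0,0,1,0,0,5,0,0,0,1]
}}

```text
clock: 2.73
tcp_pos: [0.4683, 0.1521, 0.1208]
orientation: [-0.0, 0.643, 0.766, -0.001]
wrist_force: [-0.6, -0.0, 0.1]
finger_gap: 0.0856
```

Run:
```python
from h import *
delta([.467,.155,.0555]); s=get_state(); print(s["clock"],s["tcp_pos"],s["qvel"].round(3),s["wrist_force"])
```

```text
shift cm [ 0.31 -0.06  6.53] tool y in world [ 0.985  0.174 -0.001]
2.7333 [0.46826177 0.15206778 0.12081638] [ 0.008 -0.012  0.031  0.007  0.001 -0.001] [-0.55030583 -0.01762838  0.09999637]
```

>>> {"api": "send_rows", "payload": {
  "series": [0.3,-0.1,1,0,0,0,1,0.3,-0.1,2.5,0,0,0,1,0.3,-0.1,4,0,0,0,1,0.3,-0.1,5.3,0,0,0,1,0.3,-0.1,6.2,0,0,0,1,0.3,-0.1,6.5,0,0,0,1,0.3,-0.1,6.5,0,0,0,1,0.3,-0.1,6.5,0,0,0,1]
}}

```text
clock: 3.4
tcp_pos: [0.4676, 0.1561, 0.0567]
orientation: [0.0, 0.642, 0.767, 0.0]
wrist_force: [-0.3, -0.3, -0.3]
finger_gap: 0.0855
```

Run:
```python
from h import *
delta([.467,.155,.0555]); s=get_state(); print(s["clock"],s["tcp_pos"],s["wrist_force"],s["tau"].round(2))
cv2.imwrite("pics/g1.png",cv2.resize(read_camera("scene")[130:300,280:490],None,fx=3,fy=3,interpolation=cv2.INTER_CUBIC))
```

```text
shift cm [-0.1  -0.08  0.12] tool y in world [0.984 0.176 0.001]
3.4 [0.46757789 0.1561322  0.0567082 ] [-0.27639512 -0.28163215 -0.27105026] [-1.000e-02 -4.083e+01  2.441e+01 -1.000e-02 -0.000e+00  0.000e+00]
```

View pics/g1.png

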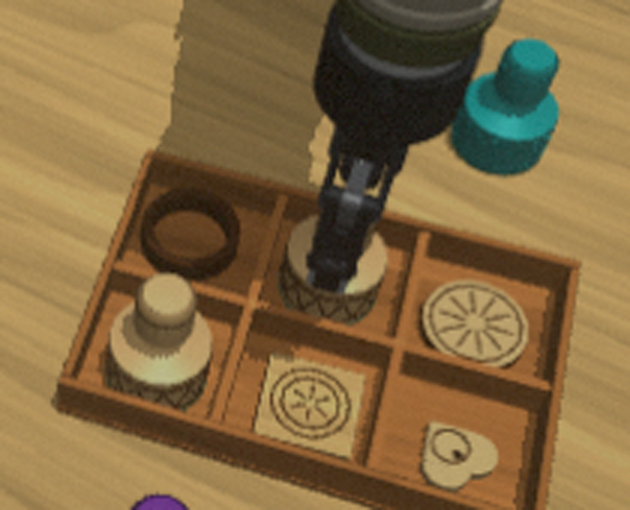

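The gripper straddles the knob of P, centred, and the other goods are untouched. I'll go 3 mm lower to allow for the pad swing and close.

>>> {"api": "send_rows", "payload": {
  "series": [0,0,0.3,0,0,0,1,0,0,0.3,0,0,0,0.6,0,0,0.3,0,0,0,0.4,0,0,0.3,0,0,0,0.2,0,0,0.3,0,0,0,0,0,0,0.3,0,0,0,0,0,0,0.3,0,0,0,0,0,0,0.3,0,0,0,0],
  "newtons": 40
}}

```text
clock: 4.12
tcp_pos: [0.4673, 0.1561, 0.0535]
orientation: [0.0, 0.642, 0.767, 0.0]
wrist_force: [0.2, 0.5, 3.0]
finger_gap: 0.0329
```

>>> {"api": "send_rows", "payload": {
  "series": [0,0,-0.4,0,0,0,0,0,0,-1.2,0,0,0,0,0,0,-2.4,0,0,0,0,0,0,-3.8,0,0,0,0,0,0,-5,0,0,0,0,0,0,-5.7,0,0,0,0,0,0,-6,0,0,0,0,0,0,-6,0,0,0,0,0,0,-6,0,0,0,0,0,0,-6,0,0,0,0]
}}

```text
clock: 4.95
tcp_pos: [0.4666, 0.1559, 0.1126]
orientation: [-0.0, 0.642, 0.767, -0.001]
wrist_force: [0.1, -0.6, -0.8]
finger_gap: 0.0333
```

Run:
```python
from h import *
F=[]
for i in range(8):
    im=read_camera("scene"); F.append(get_state()["wrist_force"])
print(np.round(F,2),np.mean(F,0).round(2)); s=get_state(); print(s["clock"],s["tcp_pos"],s["finger_gap"],s["tau"].round(2),s["ft_torque"])
cv2.imwrite("pics/g2.png",cv2.resize(im[110:300,280:490],None,fx=3,fy=3,interpolation=cv2.INTER_CUBIC))
```

```text
[[ 0.03 -0.72 -1.21]
 [ 0.15  0.25 -1.01]
 [-0.8   0.06 -0.19]
 [ 0.16 -0.51 -0.68]
 [ 1.07  0.29 -0.39]
 [-0.62  0.12 -1.36]
 [-0.64  0.74 -0.67]
 [-0.65  0.69 -0.42]] [-0.16  0.11 -0.74]
5.35 [0.46707915 0.15604751 0.11307425] 0.032546331636630885 [ 0.000e+00 -4.053e+01  2.722e+01  1.000e-02  0.000e+00 -0.000e+00] [ 0.0017726  -0.00204481  0.01540233]
```

View pics/g2.png

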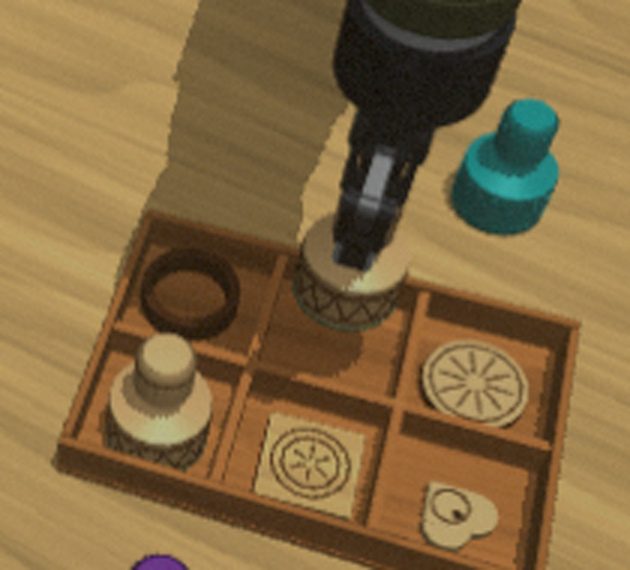

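P is up and upright, and Q still stands. The wrist reads about −0.74 N (≈0.08 kg), so P seems to be the lighter one. I'll set it back gently.

>>> {"api": "send_rows", "payload": {
  "series": [0,0,0.5,0,0,0,0,0,0,1.5,0,0,0,0,0,0,2.7,0,0,0,0,0,0,3.9,0,0,0,0,0,0,4.9,0,0,0,0,0,0,5.5,0,0,0,0,0,0,5.8,0,0,0,0,0,0,5.9,0,0,0,0,0,0,6,0,0,0,0,0,0,6,0,0,0,0]
}}

```text
clock: 6.18
tcp_pos: [0.4674, 0.1561, 0.0536]
orientation: [0.0, 0.642, 0.767, 0.0]
wrist_force: [0.1, 0.5, -0.2]
finger_gap: 0.0326
```

>>> {"api": "send_rows", "payload": {
  "series": [0,0,0,0,0,0,0,0,0,0,0,0,0,0.5,0,0,0,0,0,0,0.7,0,0,0,0,0,0,1,0,0,0,0,0,0,1,0,0,0,0,0,0,1,0,0,0,0,0,0,1]
}}

```text
clock: 6.77
tcp_pos: [0.4672, 0.1561, 0.0533]
orientation: [0.0, 0.642, 0.767, 0.0]
wrist_force: [-0.6, -0.1, -0.7]
finger_gap: 0.0854
```

Run:
```python
from h import *
im=read_camera("scene");s=get_state(); print(s["clock"],s["tcp_pos"],s["finger_gap"],s["wrist_force"])
cv2.imwrite("pics/g3.png",cv2.resize(im[110:300,280:490],None,fx=3,fy=3,interpolation=cv2.INTER_CUBIC))
```

```text
6.8167 [0.46719106 0.15605946 0.05327441] 0.0857418421448949 [-0.38935392  0.23193086 -0.26717152]
```

>>> {"api": "send_rows", "payload": {
  "series": [0,0,-0.4,0,0,0,1,0,0,-1.2,0,0,0,1,0,0,-2.5,0,0,0,1,0,0,-4.3,0,0,0,1,0,0,-6,0,0,0,1,0,0,-7.5,0,0,0,1,0,0,-9,0,0,0,1,0,0,-9,0,0,0,1,0,0,-9,0,0,0,1]
}}

```text
clock: 7.57
tcp_pos: [0.4681, 0.1562, 0.1445]
orientation: [0.001, 0.642, 0.767, 0.001]
wrist_force: [-0.5, -1.0, 0.3]
finger_gap: 0.0855
```

Run:
```python
from h import *
delta([.5755,.0942,.0535])
for n in("scene","top"):
    im=read_camera(n)
    c=im[110:310,280:490] if n=="scene" else im[160:290,115:280]
    cv2.imwrite(f"pics/r_{n}.png",cv2.resize(c,(390,390)))
cv2.imwrite("pics/r.png",np.hstack([cv2.imread("pics/r_scene.png"),cv2.imread("pics/r_top.png")]))
for d in silhouettes("scene","paperweight_p"):
    ys,xs=np.nonzero(d["pixels"]); print(round(d["p"],2),d["box"],xs.mean().round(1),ys.mean().round(1),len(xs))
```

```text
shift cm [-7.99  9.46  9.12] tool y in world [0.984 0.176 0.003]
0.94 [375.5, 345.0, 50.4, 54.5] 402.5 370.4 1837
0.75 [312.4, 293.5, 38.8, 54.3] 330.9 319.5 1468
0.68 [375.3, 193.2, 35.3, 45.4] 391.4 216.8 1201
0.67 [315.0, 221.4, 34.7, 45.1] 333.1 244.7 1211
0.67 [427.6, 142.2, 38.4, 40.8] 448.9 167.1 1119
0.24 [416.6, 273.8, 30.8, 18.9] 430.9 281.9 463
```

View pics/r.png

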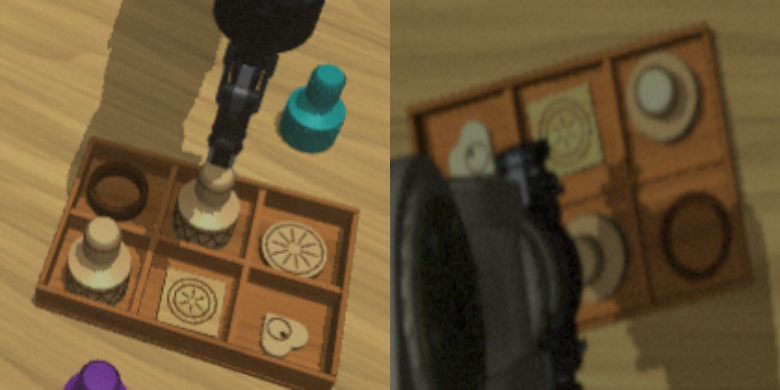

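P stands upright back in its place: its mask centre is (391.4,216.8), against (391.4,215.9) before. Q is unchanged. Moving to Q.

>>> {"api": "send_rows", "payload": {
  "series": [-0.8,0.9,0,0,0,0,1,-2.4,2.8,0,0,0,0,1,-4,4.7,0,0,0,0,1,-5.6,6.6,0,0,0,0,1,-7.2,8.5,0,0,0,0,1,-8,9.5,0.4,0,0,0,1,-8,9.5,1.5,0,0,0,1,-8,9.5,2,0,0,0,1,-8,9.5,2,0,0,0,1,-8,9.5,2,0,0,0,1]
}}

```text
clock: 8.55
tcp_pos: [0.5728, 0.0945, 0.1221]
orientation: [-0.001, 0.642, 0.767, -0.001]
wrist_force: [-0.4, 0.2, -0.8]
finger_gap: 0.0853
```

Run:
```python
from h import *
delta([.5755,.0942,.0535]); s=get_state(); print(s["tcp_pos"],s["qvel"].round(3))
```

```text
shift cm [-0.08  0.28  6.86] tool y in world [ 0.984  0.176 -0.003]
[0.5728449  0.09452783 0.12213646] [ 0.004 -0.016  0.018  0.003 -0.     0.   ]
```

>>> {"api": "send_rows", "payload": {
  "series": [-0.1,0.2,1,0,0,0,1,-0.1,0.2,2.5,0,0,0,1,-0.1,0.2,4,0,0,0,1,-0.1,0.2,5.3,0,0,0,1,-0.1,0.2,6.3,0,0,0,1,-0.1,0.2,6.8,0,0,0,1,-0.1,0.2,6.8,0,0,0,1,-0.1,0.2,6.8,0,0,0,1]
}}

```text
clock: 9.22
tcp_pos: [0.5769, 0.0935, 0.0554]
orientation: [0.0, 0.642, 0.767, -0.0]
wrist_force: [0.5, 0.2, 0.0]
finger_gap: 0.0856
```

Run:
```python
from h import *
delta([.5755,.0942,.0535]); s=get_state(); print(s["tcp_pos"],s["wrist_force"])
```

```text
shift cm [ 0.09 -0.12  0.19] tool y in world [0.984 0.176 0.   ]
[0.57687201 0.09353979 0.05539391] [0.53989707 0.1512234  0.03930939]
```

Within about 1.5 mm. I'll close at 60 N, since this one should be the heavy piece.

>>> {"api": "send_rows", "payload": {
  "series": [0,-0.1,0.2,0,0,0,1,0,-0.1,0.2,0,0,0,0.6,0,-0.1,0.2,0,0,0,0.4,0,-0.1,0.2,0,0,0,0.2,0,-0.1,0.2,0,0,0,0,0,-0.1,0.2,0,0,0,0,0,-0.1,0.2,0,0,0,0,0,-0.1,0.2,0,0,0,0],
  "newtons": 60
}}

```text
clock: 9.88
tcp_pos: [0.5764, 0.0932, 0.0537]
orientation: [0.0, 0.642, 0.767, 0.0]
wrist_force: [0.1, -0.3, 3.6]
finger_gap: 0.0324
```

>>> {"api": "send_rows", "payload": {
  "series": [0,0,-0.4,0,0,0,0,0,0,-1.2,0,0,0,0,0,0,-2.4,0,0,0,0,0,0,-3.8,0,0,0,0,0,0,-5.4,0,0,0,0,0,0,-7,0,0,0,0,0,0,-8,0,0,0,0,0,0,-8.5,0,0,0,0,0,0,-8.5,0,0,0,0,0,0,-8.5,0,0,0,0]
}}

```text
clock: 10.72
tcp_pos: [0.5756, 0.0932, 0.1378]
orientation: [-0.0, 0.642, 0.767, -0.0]
wrist_force: [-0.4, 0.1, -3.4]
finger_gap: 0.0322
```

Run:
```python
from h import *
F=[]
for i in range(8):
    im=read_camera("scene"); F.append(get_state()["wrist_force"])
print(np.mean(F,0).round(2)); s=get_state(); print(s["clock"],s["tcp_pos"],s["finger_gap"])
delta([.5605,-.194,.128])
cv2.imwrite("pics/g4.png",cv2.resize(im[110:300,280:490],None,fx=3,fy=3,interpolation=cv2.INTER_CUBIC))
```

```text
[ 0.08  0.26 -3.28]
11.1167 [0.57566673 0.0931849  0.13780764] 0.03248834619998792
shift cm [-28.01  -6.53   0.98] tool y in world [ 0.984  0.176 -0.001]
```

View pics/g4.png

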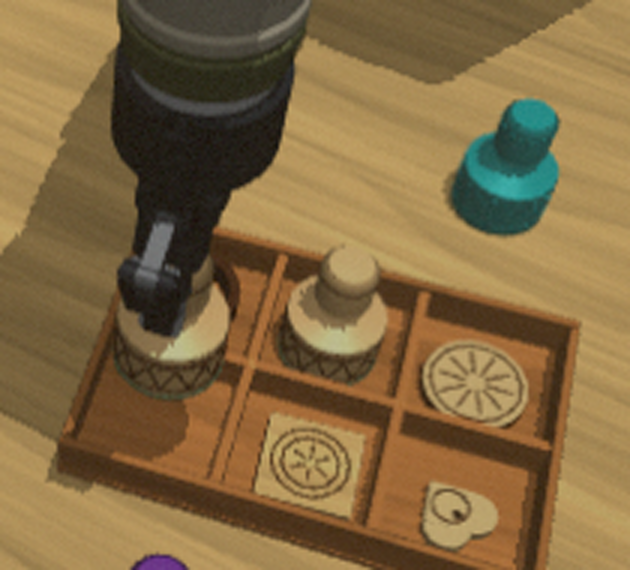

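Q reads −3.28 N (≈0.33 kg), so Q is the heavier one. It is held upright, and P stands in its own compartment with the other goods untouched. Carrying Q to above the mat, with its centre at ≈0.155 m.

>>> {"api": "send_rows", "payload": {
  "series": [-0.3,-0.1,-0.5,0,0,0,0,-1.2,-0.3,-1.2,0,0,0,0,-2.7,-0.6,-2,0,0,0,0,-4.7,-1.1,-2.2,0,0,0,0,-6.9,-1.6,-2.2,0,0,0,0,-9.2,-2.1,-2.2,0,0,0,0,-11.5,-2.7,-2.2,0,0,0,0,-13.8,-3.2,-2.2,0,0,0,0,-16.1,-3.7,-2.2,0,0,0,0,-18.4,-4.3,-2.2,0,0,0,0]
}}

```text
clock: 11.95
tcp_pos: [0.5659, -0.0975, 0.1613]
orientation: [0.001, 0.642, 0.767, 0.0]
wrist_force: [0.9, 0.3, -2.9]
finger_gap: 0.0323
```

>>> {"api": "send_rows", "payload": {
  "series": [-2.2,-0.5,0,0,0,0,0,-4.2,-1,0,0,0,0,0,-6,-1.4,0,0,0,0,0,-7.5,-1.7,0,0,0,0,0,-8.6,-2,0,0,0,0,0,-9.3,-2.2,0,0,0,0,0,-9.6,-2.2,0,0,0,0,0,-9.6,-2.2,0,0,0,0,0,-9.6,-2.2,0,0,0,0,0,-9.6,-2.2,0,0,0,0,0]
}}

```text
clock: 12.78
tcp_pos: [0.5611, -0.193, 0.1603]
orientation: [-0.0, 0.642, 0.767, 0.0]
wrist_force: [-0.3, -0.0, -3.8]
finger_gap: 0.0321
```

>>> {"api": "send_rows", "payload": {
  "series": [0,0,0,0,0,0,0,0,0,0,0,0,0,0,0,0,0,0,0,0,0,0,0,0,0,0,0,0,0,0,0,0,0,0,0,0,0,0,0,0,0,0]
}}

```text
clock: 13.28
tcp_pos: [0.5611, -0.1938, 0.1603]
orientation: [0.0, 0.642, 0.767, -0.0]
wrist_force: [-0.3, -0.1, -3.0]
finger_gap: 0.0325
```

Run:
```python
from h import *
F=[];X=[]
for i in range(5):
    im=read_camera("scene"); s=get_state(); F.append(s["wrist_force"]); X.append(s["tcp_pos"])
print(np.mean(F,0).round(2),np.mean(X,0).round(4),np.std(X,0).round(5)); print(s["clock"],s["finger_gap"],s["qvel"].round(3))
delta([.5605,-.194,.16])
for d in silhouettes("scene","paperweight_p"):
    ys,xs=np.nonzero(d["pixels"]); print(round(d["p"],2),d["box"],xs.mean().round(1),ys.mean().round(1),len(xs))
cv2.imwrite("pics/end.png",im)
```

```text
[-0.1  -0.17 -3.39] [ 0.5611 -0.1939  0.1603] [1.e-05 3.e-05 2.e-05]
13.5333 0.032540507349653705 [ 0.001  0.002 -0.    -0.     0.    -0.001]
shift cm [ 0.   -0.06  0.03] tool y in world [0.984 0.176 0.   ]
0.96 [181.9, 106.7, 32.4, 51.0] 199.9 136.8 1107
0.87 [371.3, 191.4, 38.0, 46.4] 391.4 216.3 1187
0.74 [375.9, 345.3, 47.7, 49.9] 402.4 370.8 1696
0.73 [310.7, 297.2, 39.4, 49.5] 330.5 319.7 1450
0.69 [430.9, 141.3, 34.6, 44.2] 449.2 166.7 1165
```

View pics/end.png

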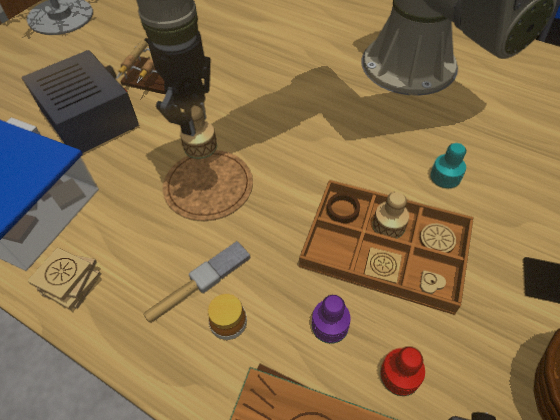

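The final picture shows Q held upright over the mat at (200,137), P standing in its compartment at (391,216), and the goods, brush and jar in place. Handing in.

```bash
python3 -c "
from workcell import *
print(hand_in())"
```

```text
the job is handed in; nothing more can be done
None
```

I lifted both paperweights in turn and finished holding the heavier one over the mat. The job was handed in at about 13.5 s, and it gives no verdict.

- **Weighing:** the one in the near row, middle compartment read about 0.74 N (≈0.08 kg), so it is the lighter. The one in the far row, next to the plaque, read about 3.3 N (≈0.33 kg), so it is the heavier. I lifted the lighter first and set it back upright before taking the other.
- **Heavier one:** it is held upright and still. The gripper is within about 1 mm of my measured mat middle, and the two camera views of the mat agreed to about 3 mm. Its centre is at about 0.155 m by calculation from the lift, not measured directly. The last wrist reading was −3.39 N.
- **Lighter one:** it stands upright in its own compartment, its mask within about half a pixel of where it started.
- **Everything else:** the goods in the tray, the brush and the wax jar look untouched in the last picture.

No check failed. Single position readings scattered by 1–3 mm while the arm was moving. When I closed on each knob, the wrist briefly read about 3 N upward. It was gone once P was lifted and set back down, and Q was lifted straight away.

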